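Refit the washed prefilter in the cyclone and lock it with the rod

ROBOT

A 6-joint arm with a two-finger parallel gripper is mounted at the origin on the work surface. World frame = base frame: x ahead of the robot, y to its left, z up, the work surface at z = 0. Lengths are in m, angles in rad, forces in N, time in s.
With the tool pointing down it reaches from about 0.3 to 0.775 m from the base axis. Payload 14.6 kg.
Tool frame: the origin (TCP) lies midway between the tips of the shut fingers; the grasp point (between the pads) lies 19 mm behind it; z points along the fingers, y is the line along which they close (so a half turn about z gives the same grasp; the last joint's range is limited). The gripper opens to 85 mm and grips with 20 to 120 N. Pads are 22 mm wide; open, the fingers measure 114 mm over their backs; the gripper's body (76 mm by 85 mm) begins 54 mm behind the grasp point. The pads swing forward as they close: fully open they stand 13 mm farther back than shut.
Start: joints at [1.129, 0.3, 1.521, -0, 1.321, -0.067], TCP at [0.201, 0.512, 0.231] pointing down, gripper open.
Joint ranges: [-3.03, 3.03], [-0.79, 2.21], [0.23, 2.52], [-1.04, 4.18], [0, 3.07], [-2.55, 2.55]. Speed limits (rad/s): [2.22, 2.22, 2.57, 3.14, 3.14, 3.14].

INTERFACE

Orientations are given as a rotation vector (axis times angle).
In Python, from workcell import arm gives the robot as it stands. Calls block until the motion is done:
- arm.movep(position, orientation): joint-space move of the TCP to a pose.
- arm.move_linear(position, rot=None, rate=0.15, stop_force=None): straight line of the TCP; rot=None keeps the orientation; rate is the mean speed in m/s. With stop_force (N) it stops when the force on the tool has changed by that much, and returns True; else False.
- arm.move_j(angles): joint-space move.
- arm.command_gripper(opening, f_grip=None): finger opening in m; f_grip is the grip in N (None keeps the last); returns when the fingers have stopped.
- arm.pause(seconds).
- arm.inverse_kinematics(position, orientation): joint angles nearest the present ones, or None.
- arm.read_state(): the state.
- arm.capture(name): name is "side" or "top" or "wrist"; returns (picture, depth): 400x640x3 uint8, red, green, blue; 400x640 float32, m along the optical axis (not along the pixel's ray), 0 where there is no reading.
- arm.get_calibration(name): a dict with "vertical_fov" (degrees; the focal length in pixels is half the picture's height over the tangent of half this angle, whatever the lens; pixels are square), "cx", "cy" (the principal point, pixels), "k1" (the pictures are not rectified: a ray, as slopes to the right and down, at radius r is drawn at 1 + k1 r^2 times it, then the intrinsics apply), "world_from_camera" (4x4, takes a point from camera to world coordinates); the wrist camera has in their place "tool_from_camera" (4x4, takes a point from camera to tool coordinates, whose origin is the TCP and whose axes are the flange's). Camera axes: x right, y up, looking along -z (the intrinsics and any distortion apply to the point x, -y, -z); pixel columns grow to the right and rows downward; lengths in m; the calibration is good to about 2 mm. A picture is of the moment at which its call begins: read the wrist's pose just before it. get_calibration takes no time and is no camera call.
A pose or a line that the arm cannot do raises arm.PlanningError and nothing moves.
- arm.close_job(): hands the job in; it is judged then, once.
Trained networks look in the newest picture that a camera, given by its name, has taken for a name from the list of things; names that differ only in an ending like _2 or _b are one class to them, and where a whole thing is asked for, a point or a joint stands for the part that bears it (a point fixed in the world has none). Each returns a list of dicts, best first, with "conf" (0 to 1); they miss things now and then, are a little off and sometimes report something else, mostly with a low value. They report only what shows in the picture. A call takes as long as a camera call. They do not tell look-alikes from the thing itself.
- arm.recognise(camera, label): "bbox" ([left, top, right, bottom] in pixels, round what is visible of it).
- arm.outline_of(camera, label): "region" (400x640 bool, what is visible of it) and "bbox" ([left, top, right, bottom] in pixels, round what is visible of it).
- arm.spot_point(camera, label): "xy" ([column, row] in pixels: a listed point, or the origin of a listed thing).
The state is a dict: "t": time; "joint_positions": joint angles; "joint_velocities": joint speeds; "tau": joint torques, N m; "ee_pos": TCP position; "tcp_rot": TCP orientation; "force": force on the tool from outside, world axes, zero at the start; "moment": the same for the moment, N m; "gripper_width": finger opening in m; "finger_force": force on a finger pad.
Only numpy, scipy, OpenCV 4.12 (cv2) and the standard library are available. Lean on these libraries where they do the work, as an engineer would, in place of code of your own. Each camera call takes 0.05 s, during which the arm holds its last target. There are 200 camera calls.

TASK

Put the washed prefilter (white mesh, blue rim) from the turntable flat into the dish of the white cyclone base, hub up, then push the orange-headed locking rod from its holder through the filter's hub into the base until its head sits on the hub. Finally lower the clear shroud over it all until it stands on the base's grey flange. Drop nothing, and leave the two dusty filters where they lie.

Things in the scene. Friction and masses are not known exactly. Their poses are not given: they have to be found in the camera images.
- filter: washed round prefilter, white mesh disc with blue rim, 90 mm across and 14 mm thick, with a blue central hub tube 34 mm in diameter that rises to 40 mm above the underside (26 mm of it above the disc: the place to grip). A 15 mm hole runs through the hub and disc. Origin at the centre of its underside, z up along the hole. 0.07 kg. It lies on the turntable with its underside 30 mm above the bench
- dusty_filter_a: left alone: prefilter of the same shape and size as filter, but with dust-brown mesh and grey rim and hub; origin at the centre of its underside, z up
- dusty_filter_b: left alone: prefilter of the same shape and size as filter, but with dust-brown mesh and grey rim and hub; origin at the centre of its underside, z up
- turntable: wooden lazy Susan, 260 mm in diameter, top 30 mm above the bench, carrying the three filters with centres 70 mm from its axis; it turns stiffly. Origin at the centre of its underside
- cyclone_base: fixed white cyclone base: grey flange 150 mm in diameter and 12 mm thick at the bottom; on it a white drum 108 mm in diameter whose rim is 60 mm above the bench. In its top a dish 95 mm across and 14 mm deep (floor 46 mm above the bench) that takes the filter, with a 15 mm hole going down 34 mm from the middle of the dish floor. Origin at the centre of its underside, z up
- seat (a point): centre of the cyclone base's dish floor, at the mouth of its 15 mm hole, 46 mm above the bench; the seated filter's origin lies here
- rod_holder: fixed grey round block 64 mm in diameter and 44 mm high with a yellow ring and a 15 mm upright through hole in which the rod is parked. Origin at the centre of its underside
- rod: stiff steel locking rod, 108 mm long, parked upright in its holder: shaft 12 mm in diameter and 68 mm long with a tapered tip (6 mm across at the end, full width after 9 mm), then a round orange head 28 mm in diameter and 40 mm high (the place to grip). Origin at the tip of the shaft (lower end), z from tip to head. 0.09 kg. Fully home its tip is 28 mm below seat
- shroud: clear plastic cyclone shroud standing open side down: outer diameter 122 mm, inner 116 mm, closed top 126 mm up (inner height 122), with a red round knob 34 mm in diameter from 126 to 166 mm above its lower rim (the place to grip); red rim bands. Origin at the centre of its open underside, z up. 0.25 kg. Seated, its underside is 12 mm above the bench
Things that resemble listed ones, but are neither listed nor needed, are in the scene too. Leave any green look-alike of the filter alone.

How it is judged:
By the outcome, as a careful person would: the job done as asked, in the order asked, and still so for the second after the job is handed in, with the robot touching nothing.
It also fails if it takes over 72 s, if anything falls off the work surface, if the arm or the gripper's body presses on something with over 40 N, if the wrist force passes 120 N, or if a joint passes its speed limit or range.

## Working session

There is one attempt and no reset: what is moved stays moved. The work goes in short steps, each a Python script; the robot and the scene stay as the last script left them, time stands still between calls to the robot, and variables do not carry over. Pictures are saved under pics/ and viewed, at most 10 in all, crops included, and the job is handed in when it is done.

```bash
mkdir -p pics
cat > h.py <<'E'
import numpy as np, cv2
from workcell import arm
def deproj(cam, px, depth, T=None):
    """pixels Nx2 + depth -> world Nx3"""
    c=arm.get_calibration(cam); f=200/np.tan(np.radians(c["vertical_fov"])/2)
    px=np.atleast_2d(px).astype(float); d=(px-[c["cx"],c["cy"]])/f
    u=d.copy()
    for _ in range(20): u=d/(1+c["k1"]*(u**2).sum(1,keepdims=True))
    z=np.broadcast_to(depth,len(px))
    P=np.c_[u[:,0]*z,-u[:,1]*z,-z]
    M=c["world_from_camera"] if T is None else T@np.array(c["tool_from_camera"])
    M=np.array(M); return P@M[:3,:3].T+M[:3,3]
def cloud(cam,d,mask=None,T=None):
    m=(d>0) if mask is None else (d>0)&mask
    r,c=np.nonzero(m); return deproj(cam,np.c_[c,r],d[r,c],T)
def tool():
    s=arm.read_state(); T=np.eye(4); T[:3,:3]=cv2.Rodrigues(np.array(s["tcp_rot"],float))[0]; T[:3,3]=s["ee_pos"]; return T
def save(n,im): cv2.imwrite(f"pics/{n}.png",im[...,::-1])
E
python3 - <<'E'
from h import *
ims=[]
for c in ["top","side"]:
    im,d=arm.capture(c); ims.append(im); np.savez(f"{c}.npz",im=im,d=d)
    for l in ["filter","dusty_filter_a","turntable","cyclone_base","rod_holder","rod","shroud"]:
        for o in arm.outline_of(c,l)[:5]:
            P=cloud(c,d,o["region"]); 
            if len(P)==0: continue
            zt=np.percentile(P[:,2],95); Q=P[P[:,2]>zt-.01]
            print(c,l,round(o["conf"],2),np.round(o["bbox"]),"med",np.median(P,0).round(3),"mid",((np.percentile(Q,2,0)+np.percentile(Q,98,0))/2).round(3),"ztop",zt.round(3))
    print(c,"seat",arm.spot_point(c,"seat")[:2])
    save(c,im)
print(arm.read_state()["tcp_rot"],arm.read_state()["t"])
E
```

```text
top filter 0.64 [210. 263. 244. 296.] med [0.233 0.388 0.015] mid [0.233 0.39  0.038] ztop 0.04
top filter 0.57 [231. 155. 261. 189.] med [0.552 0.334 0.045] mid [0.554 0.334 0.068] ztop 0.071
top dusty_filter_a 0.88 [229. 195. 260. 226.] med [0.434 0.329 0.045] mid [0.434 0.331 0.069] ztop 0.071
top dusty_filter_a 0.79 [264. 173. 299. 203.] med [0.497 0.227 0.045] mid [0.498 0.226 0.071] ztop 0.071
top turntable 0.67 [215. 153. 301. 236.] med [0.491 0.284 0.031] mid [0.496 0.299 0.031] ztop 0.035
top cyclone_base 0.89 [347. 126. 392. 173.] med [ 0.61  -0.024  0.044] mid [ 0.616 -0.026  0.058] ztop 0.061
top rod_holder 0.68 [360. 191. 380. 215.] med [ 0.449 -0.029  0.044] mid [ 0.454 -0.035  0.048] ztop 0.05
top shroud 0.38 [233. 193. 262. 226.] med [0.432 0.329 0.045] mid [0.434 0.331 0.069] ztop 0.071
top seat [{'xy': [367.3, 144.3], 'conf': 0.76}]
side filter 0.94 [191. 171. 224. 195.] med [0.231 0.377 0.016] mid [0.228 0.373 0.047] ztop 0.041
side filter 0.9 [302. 147. 330. 167.] med [0.548 0.319 0.046] mid [0.555 0.33  0.068] ztop 0.071
side filter 0.58 [266. 123. 291. 140.] med
[... 301 characters left out ...]
6. 196.] med [0.477 0.262 0.031] mid [0.496 0.292 0.031] ztop 0.035
side cyclone_base 0.84 [372. 194. 430. 242.] med [ 0.599 -0.047  0.041] mid [ 0.613 -0.029  0.057] ztop 0.061
side rod_holder 0.59 [339. 227. 364. 256.] med [ 0.444 -0.052  0.042] mid [ 0.453 -0.039  0.043] ztop 0.047
side rod_holder 0.38 [371. 196. 428. 246.] med [ 0.6   -0.045  0.041] mid [ 0.614 -0.029  0.057] ztop 0.061
side rod 0.57 [349. 211. 360. 236.] med [ 0.45  -0.043  0.094] mid [ 0.454 -0.039  0.106] ztop 0.11
side shroud 0.84 [422. 262. 493. 348.] med [ 0.482 -0.374  0.116] mid [ 0.507 -0.354  0.157] ztop 0.154
side seat [{'xy': [400.0, 211.5], 'conf': 0.73}]
[ 5.85250948e-01  3.08658633e+00 -5.45025074e-06] 0.9
```

View pics/top.png

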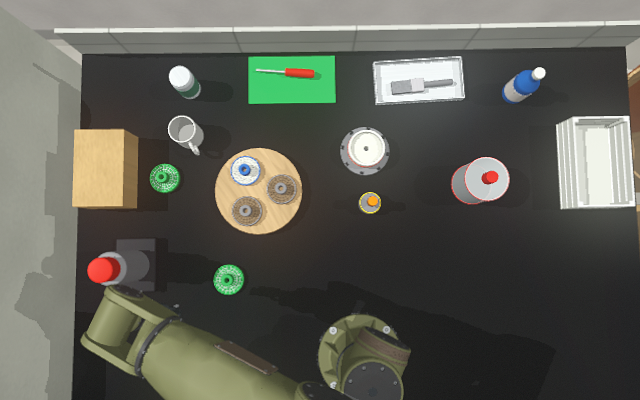

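View pics/side.png

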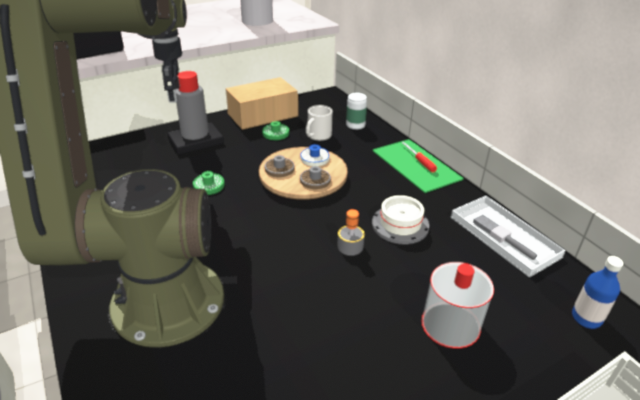

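The top view shows the washed filter at (245,170) on the turntable and the dusty filters at (281,189) and (247,210). The green look-alikes are at (164,178) and (228,279). The base is at (367,149), the rod at (370,203), and the shroud at (480,180) with its knob at (490,177). The side view agrees with this. Next I'll refine the filter position with the wrist camera.

```bash
cat >> h.py <<'E'
def down(a):
    y=np.array([np.cos(a),np.sin(a),0]); z=np.array([0,0,-1.]); 
    return cv2.Rodrigues(np.column_stack([np.cross(y,z),y,z]))[0].ravel()
def fit(P,zlo,zhi,c0,rmax,r):
    """centre of a disc of known radius r seen from above, from height-banded points (xy)"""
    from scipy.optimize import least_squares
    Q=P[(P[:,2]>zlo)&(P[:,2]<zhi)][:,:2]; Q=Q[np.linalg.norm(Q-c0,axis=1)<rmax]
    H=cv2.convexHull((Q*1e3).astype(np.float32))[:,0]/1e3
    s=least_squares(lambda p:np.linalg.norm(H-p[:2],axis=1)-p[2],[*Q.mean(0),r],loss="soft_l1",f_scale=.001).x
    return s.round(4),len(Q),np.median(P[(P[:,2]>zlo)&(P[:,2]<zhi)][:,2]).round(4)
def look(name=None):
    T=tool(); im,d=arm.capture("wrist")
    if name: save(name,im); np.savez(f"{name}.npz",im=im,d=d,T=T)
    return im,cloud("wrist",d,None,T)
E
python3 - <<'E'
from h import *
print(np.array(arm.get_calibration("wrist")["tool_from_camera"]).round(3),arm.get_calibration("wrist")["vertical_fov"])
c0=np.array([.554,.333])
for a in [np.radians(-56),np.radians(124)]:
    print(np.round(arm.inverse_kinematics([*c0,.25],down(a)),2))
a=min([np.radians(-56),np.radians(124)],key=lambda a:abs(arm.inverse_kinematics([*c0,.25],down(a))[5]))
# yaw near start: keep camera over filter
T=np.array(arm.get_calibration("wrist")["tool_from_camera"])
for i,b in enumerate([a]):
    R=cv2.Rodrigues(down(b))[0]; off=(R@T[:3,3])[:2]
    arm.movep([*(c0-off),.22],down(b))
    im,P=look(f"wf{i}")
    print(np.degrees(b),"hub",fit(P,.062,.078,c0,.03,.017),"disc",fit(P,.038,.05,c0,.06,.045),arm.read_state()["t"],arm.read_state()["ee_pos"])
E
```

```text
[[ 0.     0.946  0.325  0.083]
 [ 1.    -0.    -0.     0.   ]
 [-0.     0.325 -0.946 -0.143]
 [ 0.     0.     0.     1.   ]] 62.7989773807422
[ 0.48  0.51  1.19 -0.    1.44  1.46]
[ 0.48  0.51  1.19  0.    1.44 -1.68]
-56.0 hub (array([0.5565, 0.3335, 0.0167]), 1027, np.float64(0.0697)) disc (array([0.5564, 0.3334, 0.0447]), 6434, np.float64(0.0444)) 2.3083 [0.48455632 0.28767486 0.22008023]
```

View pics/wf0.png

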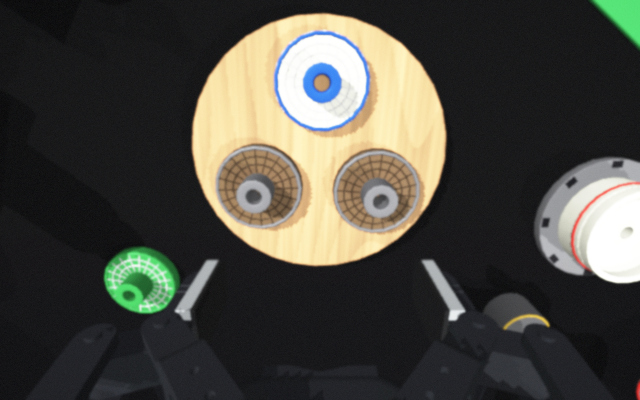

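The wrist picture shows the washed filter at (322,82), with both dusty filters well clear of the finger line. I'll grasp it now.

Run:
```python
from h import *
c=np.array([.5565,.3335]); a=np.radians(-56)
arm.command_gripper(.05,30)
arm.movep([*c,.12],down(a))
arm.move_linear([*c,.062],rate=.12)
hit=arm.move_linear([*c,.030],rate=.02,stop_force=3)
z=arm.read_state()["ee_pos"][2]; print("hit",hit,z)
arm.move_linear([*c,z+.005],rate=.03)
arm.command_gripper(.03,30)
s=arm.read_state(); print(s["ee_pos"],s["gripper_width"],s["finger_force"],s["force"])
arm.move_linear([*c,s["ee_pos"][2]+.09],rate=.12)
s=arm.read_state(); print(s["ee_pos"],s["gripper_width"],s["t"])
im,P=look("wg")
C=c;z0=s["ee_pos"][2]
for lo,hi in [(.09,.15)]:
    print(np.histogram(P[(np.linalg.norm(P[:,:2]-C,axis=1)<.05)][:,2],bins=np.arange(.02,.2,.01)))
```

```text
hit True 0.04105864926263651
[0.55654951 0.33349105 0.04611767] 0.033400504189448656 29.99650279060006 [-0.9865088  -0.94597403  2.55612674]
[0.55615329 0.33330771 0.13513543] 0.03367273032271999 6.5167
(array([ 2038,  2029,     0,     0,     0,     0,     0,     0,     0,
           0,   597, 12597,  1610,  5028,  1189,  1542,  3817]), array([0.02, 0.03, 0.04, 0.05, 0.06, 0.07, 0.08, 0.09, 0.1 , 0.11, 0.12,
       0.13, 0.14, 0.15, 0.16, 0.17, 0.18, 0.19]))
```

View pics/wg.png

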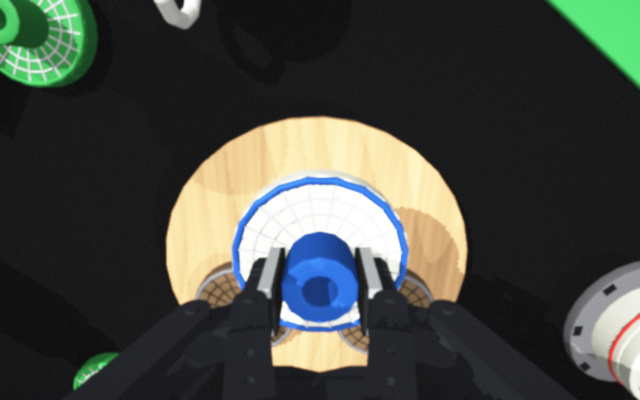

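The filter is gripped centrally and level, with its rim spanning (235–407, 175–330). Next I'll fit its rim in hand, then view the base.

Run:
```python
from h import *
w=np.load("wg.npz"); T=w["T"]; im=w["im"].astype(int); d=w["d"]
m=(im.max(2)>90)
P=cloud("wrist",d,m,T); print("disc in hand",fit(P,.126,.141,T[:2,3],.06,.045),T[:3,3])
a=np.radians(-56); R=cv2.Rodrigues(down(a))[0]
M=np.array(arm.get_calibration("wrist")["tool_from_camera"])
c0=np.array([.614,-.028]); q=c0-(R@M[:3,3])[:2]
arm.move_linear([.556,.3333,.2],rate=.2)
arm.movep([*q,.22],down(a))
im,P=look("wb")
print("rim",fit(P,.055,.067,c0,.075,.054),"flange",fit(P,.008,.018,c0,.09,.075))
Q=P[(np.linalg.norm(P[:,:2]-c0,axis=1)<.049)&(P[:,2]<.052)]
print("floor",fit(Q,.040,.052,c0,.06,.0475))
c1=np.array([.454,-.037])
print("rodhead",fit(P,.098,.115,c1,.03,.014))
print(arm.read_state()["t"],arm.read_state()["force"])
```

```text
disc in hand (array([0.557 , 0.3333, 0.0445]), 12968, np.float64(0.1333)) [0.55615329 0.33330771 0.13513543]
rim (array([ 0.6175, -0.0278,  0.0538]), 3015, np.float64(0.0597)) flange (array([ 0.6173, -0.0278,  0.0747]), 5602, np.float64(0.0123))
floor (array([ 0.6164, -0.0278,  0.0471]), 8695, np.float64(0.046))
rodhead (array([ 0.4553, -0.0356,  0.0135]), 563, np.float64(0.1076))
8.6 [ 0.34383901  0.17962779 -0.2739459 ]
```

View pics/wb.png

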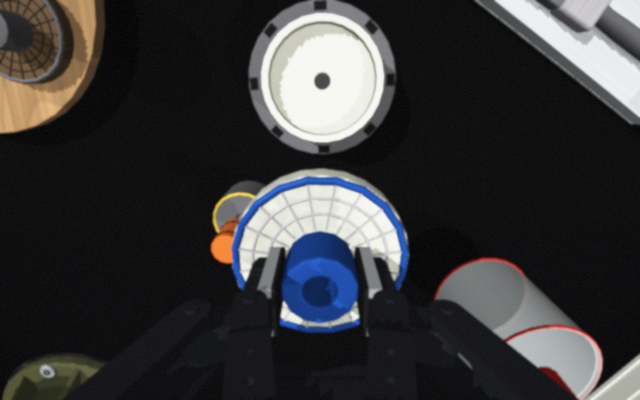

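The base is centred at (322,80) in the picture. Rim and flange fits agree on (0.6174, -0.0278). Placing the filter.

Run:
```python
from h import *
a=np.radians(-56); c=np.array([.6166,-.0278])
arm.movep([*c,.13],down(a))
arm.move_linear([*c,.085],rate=.1)
hit=arm.move_linear([*c,.0575],rate=.02,stop_force=4)
s=arm.read_state(); print(hit,s["ee_pos"],s["force"])
```

```text
True [ 0.61658328 -0.02777758  0.06205483] [-0.97243167 -0.53954529  6.86034754]
```

Run:
```python
from h import *
a=np.radians(-56); c=np.array([.6166,-.0278])
arm.command_gripper(.05)
arm.move_linear([*c,.11],rate=.12)
R=cv2.Rodrigues(down(a))[0]; M=np.array(arm.get_calibration("wrist")["tool_from_camera"])
c0=np.array([.58,-.03]); q=c0-(R@M[:3,3])[:2]
arm.movep([*q,.24],down(a))
im,P=look("wr"); b=np.array([.617,-.028])
print("hub",fit(P,.08,.094,b,.03,.017),"disc",fit(P,.056,.068,b,.0495,.045),"rim",fit(P,.055,.067,b,.075,.054))
c1=np.array([.455,-.0356])
print("rodhead",fit(P,.100,.115,c1,.03,.014),"holder",fit(P,.04,.049,c1,.05,.032))
print(arm.read_state()["t"])
for b in (0,90,-90,-56,34):
  for p in ([.455,-.036,.12],[.617,-.028,.2],[.51,-.35,.2]):
    j=arm.inverse_kinematics(p,down(np.radians(b))); print(b,None if j is None else np.round(j,2))
```

```text
hub (array([ 0.6168, -0.0283,  0.0168]), 1152, np.float64(0.086)) disc (array([ 0.6169, -0.0281,  0.0493]), 7427, np.float64(0.0602)) rim (array([ 0.617 , -0.0279,  0.0535]), 8686, np.float64(0.0601))
rodhead (array([ 0.4557, -0.0364,  0.014 ]), 790, np.float64(0.1077)) holder (array([ 0.4554, -0.0364,  0.0315]), 1805, np.float64(0.0442))
12.4667
0 [-0.16  0.23  1.9  -0.    1.02 -0.16]
0 [-0.1   0.48  1.35 -0.    1.31 -0.1 ]
0 [-0.66  0.48  1.35 -0.    1.31 -0.66]
90 [-0.16  0.23  1.9  -0.    1.02 -1.73]
90 [-0.1   0.48  1.35  0.    1.31 -1.68]
90 [-0.66  0.48  1.35  0.    1.31 -2.23]
-90 [-0.16  0.23  1.9  -0.    1.02  1.41]
-90 [-0.1   0.48  1.35 -0.    1.31  1.47]
-90 [-0.66  0.48  1.35 -0.    1.31  0.91]
-56 [-0.16  0.23  1.9  -0.    1.02  0.82]
-56 [-0.1   0.48  1.35 -0.    1.31  0.87]
-56 [-0.66  0.48  1.35 -0.    1.31  0.32]
34 [-0.16  0.23  1.9  -0.    1.02 -0.75]
34 [-0.1   0.48  1.35 -0.    1.31 -0.7 ]
34 [-0.66  0.48  1.35  0.    1.31 -1.25]
```

View pics/wr.png

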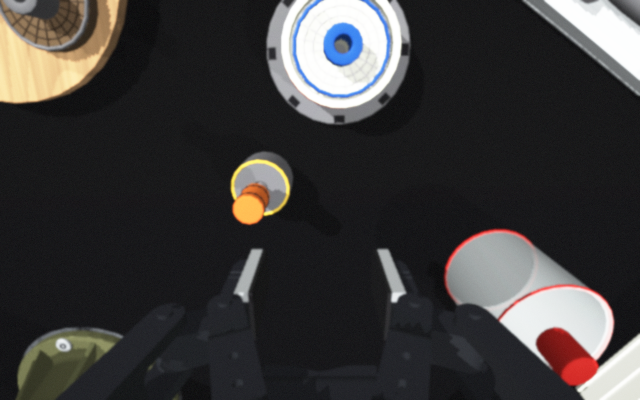

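The filter is seated, with its hub top at 0.086. The rod head is at (250,208), upright. Taking the rod and inserting it.

Run:
```python
from h import *
a=np.radians(-56); r=[.4553,-.0360]; c=[.6166,-.0278]
arm.command_gripper(.046)
arm.movep([*r,.14],down(a))
print(arm.move_linear([*r,.070],rate=.1,stop_force=10))
arm.command_gripper(.02,60)
s=arm.read_state(); print(s["ee_pos"],s["gripper_width"],s["force"]); z=s["ee_pos"][2]
print(arm.move_linear([*r,.19],rate=.12,stop_force=15),arm.read_state()["force"])
arm.movep([*c,.19],down(a))
im,P=look("wi")
b=np.array(c)
print("head",fit(P,.215,.24,b,.03,.014))
print(arm.move_linear([*c,z+.089],rate=.1,stop_force=10))
hit=arm.move_linear([*c,z+.012],rate=.035,stop_force=10)
s=arm.read_state(); print(hit,s["ee_pos"],"tip",s["ee_pos"][2]-z,s["force"],s["moment"],s["t"])
```

```text
False
[ 0.45577454 -0.03604092  0.07070563] 0.027078808983089793 [ 0.11098797 -0.12013113  6.79103956]
False [-0.57774893  1.07774878 -1.23168853]
head (array([ 0.6258, -0.022 ,  0.0262]), 7177, np.float64(0.2262))
False
True [ 0.61672164 -0.02779112  0.088949  ] tip 0.01824336418526709 [-1.50605748 -0.09443626  6.42280701] [-0.00254478  0.18754058 -0.01449439] 18.525
```

The rod is home: its tip is at 0.018. Releasing and looking at the shroud.

Run:
```python
from h import *
a=np.radians(-56); c=[.6166,-.0278]
arm.command_gripper(.05)
arm.move_linear([*c,.15],rate=.15)
R=cv2.Rodrigues(down(a))[0]; M=np.array(arm.get_calibration("wrist")["tool_from_camera"])
c0=np.array([.53,-.28]); q=c0-(R@M[:3,3])[:2]
arm.movep([*q,.33],down(a))
im,P=look("ws"); 
k=np.array([.507,-.354])
print("knob",fit(P,.160,.172,k,.04,.017),"top",fit(P,.12,.132,k,.08,.061),"all",np.histogram(P[np.linalg.norm(P[:,:2]-k,axis=1)<.08][:,2],bins=np.arange(0,.18,.01)))
b=np.array([.617,-.028]);print("rodhead",fit(P,.12,.132,b,.03,.014),"hub",fit(P,.08,.09,b,.03,.017),"rim",fit(P,.055,.067,b,.075,.054))
print(arm.read_state()["t"])
```

```text
knob (array([ 0.511 , -0.3524,  0.0166]), 985, np.float64(0.1659)) top (array([ 0.5113, -0.3526,  0.062 ]), 9624, np.float64(0.126)) all (array([ 766,   11,    8,   13,   12,   12,   15,   10,   13,    0,    0,
          0, 9617,   51,   53,   62,  985]), array([0.  , 0.01, 0.02, 0.03, 0.04, 0.05, 0.06, 0.07, 0.08, 0.09, 0.1 ,
       0.11, 0.12, 0.13, 0.14, 0.15, 0.16, 0.17]))Traceback (most recent call last):
  File "<stdin>", line 11, in <module>
  File "h.py", line 26, in fit
    H=cv2.convexHull((Q*1e3).astype(np.float32))[:,0]/1e3
      ~~~~~~~~~~~~~~~~~~~~~~~~~~~~~~~~~~~~~~~~~~^^^^^
TypeError: 'NoneType' object is not subscriptable
```

View pics/ws.png

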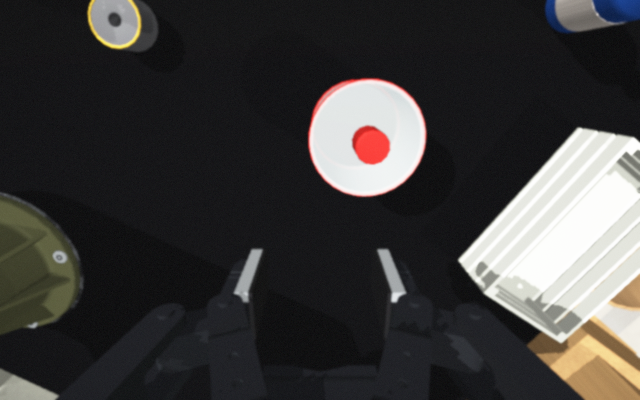

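The shroud knob is at (371,145) and the holder at (115,22) is empty. Next I'll check the rod with the fixed cameras, then grip the shroud and bring it over.

Run:
```python
from h import *
b=np.array([.617,-.028])
for cam in ("side","top"):
    im,d=arm.capture(cam); P=cloud(cam,d); P=P[np.linalg.norm(P[:,:2]-b,axis=1)<.04]
    Q=P[(P[:,2]>.115)&(P[:,2]<.14)]; print(cam,"ztop",np.percentile(P[:,2],99),len(Q),Q.mean(0) if len(Q) else "")
a=np.radians(-56); k=[.5109,-.3522]; c=[.6168,-.0278]
arm.command_gripper(.055)
arm.movep([*k,.20],down(a))
print(arm.move_linear([*k,.131],rate=.1,stop_force=8))
arm.command_gripper(.02,80)
s=arm.read_state(); z=s["ee_pos"][2]; print(s["ee_pos"],s["gripper_width"],s["force"])
print(arm.inverse_kinematics([*c,z+.16],down(a)) is not None)
arm.move_linear([*k,z+.16],rate=.12)
s=arm.read_state(); print(s["force"],s["gripper_width"],s["t"])
im,P=look("wh"); T=tool()
print("top in hand",T[:2,3],fit(P,.276,.296,T[:2,3],.08,.061))
print("z",z)
```

```text
side ztop 0.12917050084114814 98 [ 0.611158   -0.03129158  0.12467126]
top ztop 0.12977755280526812 83 [ 0.61396018 -0.02735809  0.12578266]
False
[ 0.51117462 -0.35237676  0.13205902] 0.032189954725564775 [-1.41813361  1.01857068  5.59197618]
True
[-0.46490779  0.31143355 -2.5625769 ] 0.03198498233225733 24.525
top in hand [ 0.51077085 -0.35210007] (array([ 0.5109, -0.3525,  0.0619]), 27231, np.float64(0.2852))
z 0.1320590238202332
```

Run:
```python
from h import *
a=np.radians(-56); c=[.6167,-.0277]; z=.1321
arm.move_linear([*c,z+.16],rate=.15)
arm.pause(.3)
print(arm.move_linear([*c,z+.065],rate=.08,stop_force=8))
hit=arm.move_linear([*c,z+.007],rate=.03,stop_force=8)
s=arm.read_state(); print(hit,s["ee_pos"],"bottom",s["ee_pos"][2]-z,s["force"],s["moment"],s["t"])
```

```text
False
True [ 0.61666749 -0.0275788   0.14405927] bottom 0.011959269616067802 [-2.02459431  0.90413315  6.03141431] [-0.08077836  0.19521076  0.04490319] 30.2083
```

Run:
```python
from h import *
a=np.radians(-56); c=[.6167,-.0277]
arm.command_gripper(.055)
arm.move_linear([*c,.24],rate=.12)
R=cv2.Rodrigues(down(a))[0]; M=np.array(arm.get_calibration("wrist")["tool_from_camera"])
q=np.array([.617,-.08])-(R@M[:3,3])[:2]
arm.movep([*q,.30],down(a))
im,P=look("wz"); k=np.array([.617,-.028])
print("knob",fit(P,.172,.184,k,.04,.017),"top",fit(P,.13,.146,k,.08,.061),"flange",fit(P,.005,.018,k,.09,.075),arm.read_state()["t"])
im,d=arm.capture("side"); save("side2",im)
```

```text
knob (array([ 0.616 , -0.0279,  0.0168]), 1731, np.float64(0.1778)) top (array([ 0.6161, -0.0279,  0.0618]), 12888, np.float64(0.138)) flange (array([ 0.6178, -0.028 ,  0.0743]), 584, np.float64(0.0124)) 32.1667
```

View pics/side2.png

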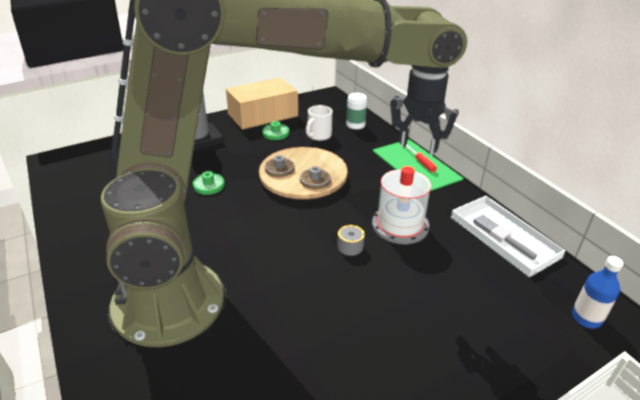

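The shroud stands at (403,205) on the flange with its top at 0.138, and the dusty filters haven't moved. The rod head's colour isn't clear through the shroud, so I'll zoom in.

Run:
```python
import cv2,numpy as np
im=cv2.imread("pics/side2.png")[160:250,360:450]; w=cv2.imread("pics/wz.png")
cv2.imwrite("pics/z2.png",np.hstack([cv2.resize(im,(390,390),interpolation=cv2.INTER_CUBIC),cv2.resize(w[:260,150:410],(390,390))]))
```

```text
(no output)
```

View pics/z2.png

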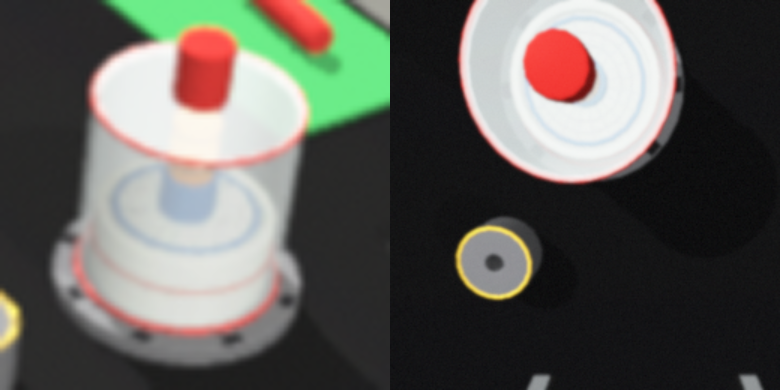

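The zoom shows the pale orange head resting on the blue hub inside the shroud. The shroud stands level on the grey flange.

```bash
python3 -c "
from workcell import arm
print(arm.close_job(),arm.read_state()['t'])"
```

```text
the job is handed in; nothing more can be done
the job is handed in; nothing more can be done
```

Job handed in at about 32 s of the 72 s limit: the filter is seated in the dish, the rod is home with its head on the hub, the shroud stands on the flange, nothing was dropped, and the dusty filters were not touched.

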